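# Complete the graver stand and hold it up level

## Robot

A 6-joint arm with a two-finger parallel gripper is mounted at the origin on the work surface. World frame = base frame: x ahead of the robot, y to its left, z up, the work surface at z = 0. Lengths are in m, angles in rad, forces in N, time in s.
With the tool pointing down it reaches from about 0.4 to 0.925 m from the base axis. Payload 12.5 kg.
Tool frame: the origin (TCP) lies at the very end of the fingers, on their centre line; the grasp point (between the pads) lies 19 mm behind it (robot.grasp_offset is the distance from the TCP to the grasp point, in m); y points along the fingers, z is the direction in which the jaws open and shut, and the axes are right-handed (so a half turn about y gives the same grasp; the last joint's range is limited). The gripper opens to 95 mm and grips with 3 to 60 N. Pads are 20 mm wide; open, the fingers measure 119 mm over their backs; the gripper's body (75 mm by 180 mm) begins 59 mm behind the grasp point.
Start: joints at [-1.313, 0.491, 1.559, -0, 1.092, -0.106], TCP at [0.222, -0.584, 0.215] pointing down, gripper open.
Joint ranges: [-3.1, 3.1], [-0.84, 2.19], [0.05, 2.79], [-1.13, 4.28], [0.06, 2.93], [-2.69, 2.69]. Speed limits (rad/s): [2.22, 2.22, 2.79, 3.14, 3.14, 3.14].

## Interface

Orientations are given as a rotation vector (axis times angle).
In Python, from rig import sensors, eyes, robot gives the robot as it stands.
- The arm moves only by the tool step_arm, never from a script. Its argument "deltas" is a list of rows, each a list of 6 numbers: the shift along the tool's x, y, z in mm, then the turn, a rotation vector about the tool's x, y, z in degrees. In form: [[x, y, z, rx, ry, rz], ...]. A call has 1 to 5 rows; each row shifts and turns the pose as measured when the row begins, along the tool's axes as they then stand; what a row does not reach is not made up. A row lasts 1/12 s, in which the tool goes at most 41.7 mm and 7.16 degrees, less where a joint would pass 70% of its speed; a pose out of reach is approached as far as the arm can. A call with a gripper value outside its range is refused whole. "claw" is the finger opening in mm, from 0 to 95.1, set as the call begins (left out, the last holds). The fingers move at their own pace and stop on an object; "grip_force" is the grip in N (left out, the last holds). Time passes only in rows, so rows that do not move let the fingers close. It gives the time, the measured TCP pose, the force and the opening at its end, in the units of the state.
- sensors.read_state(): the state, without advancing time (a new reading comes with each control period).
- eyes.camera(name): name is "side" or "top" or "wrist"; returns the picture (384x512x3 uint8, red, green, blue); there is no depth.
- eyes.camera_params(name): a dict with "K" (3x3 intrinsics, pixels), "dist" ([k1, k2, p1, p2, k3] as OpenCV has them; the pictures are not rectified), "R" (3x3) and "t" (3): a world point X has camera coordinates R X + t; the wrist camera has in their place "mount" (4x4, takes a point from camera to tool coordinates, whose origin is the TCP and whose axes are the tool frame's). Camera axes: x right, y down, z forward; pixel columns grow to the right and rows downward; lengths in m; the calibration is good to about 2 mm. A picture is of the moment at which its call begins: read the wrist's pose just before it. camera_params takes no time and is no camera call.
- robot.hand_in(): hands the job in, once; it reports no verdict.
The state is a dict: "t": time; "q": joint angles; "dq": joint speeds; "tau": joint torques, N m; "ee_pos": TCP position; "ee_rot": TCP orientation; "force": force on the tool from outside, world axes, zero at the start; "moment": the same for the moment, N m; "finger_gap": finger opening in m.
Only numpy, scipy, OpenCV 4.12 (cv2) and the standard library are available. Lean on these libraries where they do the work, as an engineer would, in place of code of your own. Each camera call takes 0.05 s, during which the arm holds its last target.

## Task

Take the red-handled graver out of the sloping rack and stand it in the empty socket of the carrying stand, right down to the bottom, and let go of it while the stand is on the bench. Then take the stand by its middle handle, lift it about 10 cm off the bench with the red and blue gravers standing in it, and finish while still holding it there, level and still. Do not tip the stand over, and leave the two other gravers in the rack and the jewellery on the bench as they are.

Things in the scene. Friction and masses are not known exactly. Their poses are not given: they have to be found in the camera images.
- red_graver_center (a point): Graver with a RED handle, 140 mm long, 0.1 kg: lower 80 mm a steel shank 14 mm across, upper 60 mm a straight handle 22 mm across; rounded foot. This point: on its axis, 70 mm from either end; z axis along it from foot to handle. Starts foot down in one of the rack's three holes, leaning 18 to 21 degrees from vertical, handle towards the robot; handle and upper 30 mm of the shank stick out.
- red_graver_foot (a point): The red graver's foot: the centre of the lower end of its shank.
- rack: Fixed sloping rack, grey block on a dark base 120 x 240 mm; origin on the bench under the base's centre. Three square holes 15.5 mm wide, 50 mm deep, in a row at y = -70, 0, +70 mm, leaning 18 degrees from vertical towards its -x side (the robot's side). Any graver can start in any hole and slides out along its own axis. Gravers' tops about 160 mm above the bench.
- stand: Loose carrying stand, about 0.45 kg empty: dark foot board 80 x 250 x 8 mm (long along its y axis), a light-wood socket block 46 x 46 x 60 mm at each end (tops 68 mm above its underside), an upright handle in the middle. Origin under the centre of the foot board; z up.
- stand_handle (a point): Centre of the stand's handle: a black horizontal bar 16 mm thick (along the stand's x), 60 mm long (along y), 24 mm high, its top 172 mm above the stand's underside, on two brass posts. Axes as the stand's.
- empty_socket (a point): Mouth of the stand's empty socket (centre of the hole, level with the block's top), on the stand's +y end, 95 mm from the handle: a vertical square hole 21 mm wide (edges bevelled 3 mm) and 50 mm deep. A graver standing in it on the bottom has its top end 90 mm above this point.
- full_socket (a point): Mouth of the stand's other socket, alike, on the -y end; the blue graver stands in it.
- blue_graver_foot (a point): Foot (centre of the lower end) of the BLUE-handled graver, same shape as the red one, loose, standing upright in the stand's full socket; z axis along it from foot to handle.
- wood_graver_center (a point): Half-way point of the graver with a pale WOODEN handle, same shape; stands in another hole of the rack and stays there.
- black_graver_center (a point): Half-way point of the graver with a BLACK handle, same shape; stands in another hole of the rack and stays there.
- gold_ring: Small loose gold ring, 25 mm across, 8 mm high, lying on a paper pad near the robot; origin under its centre.
- brooch_a: Loose round brooch, gold with a white stone, 28 mm across, 10 mm high, on the bench; origin under its centre.
- brooch_b: Another such brooch.

How it is judged:
By the outcome, as a careful person would: the job done as asked, in the order asked, and still so for the second after the job is handed in, while the arm keeps its last pose, push and grip.
It also fails if it takes over 54 s, if anything falls off the work surface, if the arm or the gripper's body presses on something with over 40 N, if the wrist force passes 120 N, or if a joint passes its speed limit or range.

## Working session

There is one attempt and no reset: what is moved stays moved. The work goes in short steps, Python scripts to look and compute and a tool call to move; the robot and the scene stay as the last step left them, time stands still between calls to the robot, and variables do not carry over. Pictures are saved under pics/ and viewed, and the job is handed in when it is done.

Besides the shell and the picture viewer there is one more tool, called after "Call:" as a command line: name --pt "numbers of a row" for each row, then --argument value for the rest. step_arm: Moves the arm, as the interface text tells. Its arguments: {"type":"object","properties":{"deltas":{"type":"array","items":{"type":"array","items":{"type":"number"}}},"claw":{"type":"number"},"grip_force":{"type":"number"}},"required":["deltas"]}

```bash
ls; mkdir -p pics; python3 - <<'E'
from rig import sensors, eyes, robot
import cv2
s=sensors.read_state();print(s)
for n in ["side","top","wrist"]:
    im=eyes.camera(n);cv2.imwrite(f"pics/{n}0.png",im[:,:,::-1]);print(n,eyes.camera_params(n))
E
```

```text
pics
{'t': 0.0, 'q': array([-1.31262185e+00,  4.91534478e-01,  1.55945566e+00, -1.88828425e-05,
        1.09170756e+00, -1.05592126e-01]), 'dq': array([ 0.00204046,  0.00017143,  0.00064674,  0.00051883,  0.00212765,
       -0.00065689]), 'tau': array([ 6.36612094e-05, -6.12653089e+01, -2.58186418e+01,  6.93809101e-02,
        4.82913991e-02, -1.11916006e-04]), 'ee_pos': array([ 0.22233039, -0.58385071,  0.2140752 ]), 'ee_rot': array([-0.37218622,  2.02419457, -2.02193074]), 'force': array([-0.53952452,  0.14289966,  0.45788072]), 'moment': array([ 0.03486072, -0.01248688,  0.00813179]), 'finger_gap': 0.09496441709766178}
side {'K': array([[360.28142563,   0.        , 258.9046651 ],
       [  0.        , 360.28142563, 190.32608948],
       [  0.        ,   0.        ,   1.        ]]), 'dist': array([-0.01205988,  0.        ,  0.        ,  0.        ,  0.        ]), 'R': array([[-0.74021312, -0.67230881,  0.00924099],
       [-0.47473729,  0.51285513, -0.71526507],
       [ 0.47613972, -0.53383563, -0.69879216]]), 't': array([0.36592179, 0.34113258, 0.61308831])}
top {'K': array([[430
[... 321 characters left out ...]
549],
       [ 0.08157449,  0.00747409, -0.99663922]]), 't': array([0.026375  , 0.48992049, 1.09663446])}
wrist {'K': array([[313.2556453 ,   0.        , 254.37633997],
       [  0.        , 313.2556453 , 192.10137841],
       [  0.        ,   0.        ,   1.        ]]), 'dist': array([0.01060573, 0.        , 0.        , 0.        , 0.        ]), 'mount': array([[-6.50965617e-05,  9.67810126e-01,  2.51681458e-01,
        -7.05022238e-02],
       [-5.96884816e-04, -2.51681451e-01,  9.67809946e-01,
        -1.68033793e-01],
       [ 9.99999820e-01, -8.72237406e-05,  5.94054766e-04,
         1.07025486e-05],
       [ 0.00000000e+00,  0.00000000e+00,  0.00000000e+00,
         1.00000000e+00]])}
```

View pics/side0.png

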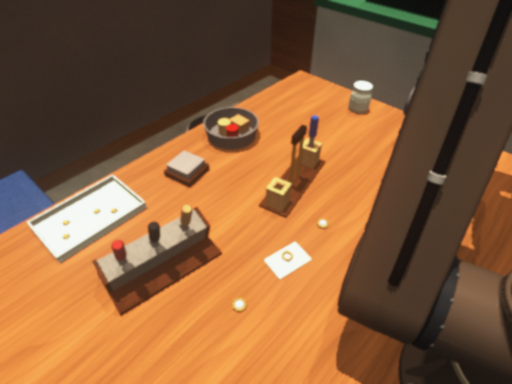

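View pics/top0.png

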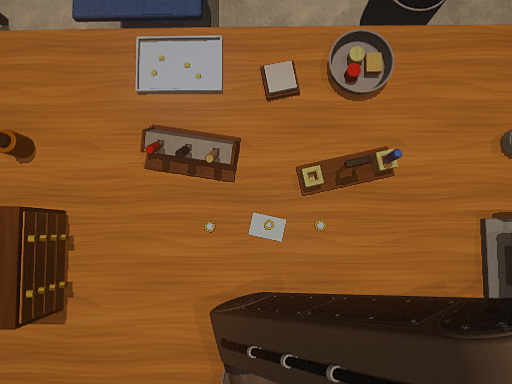

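View pics/wrist0.png

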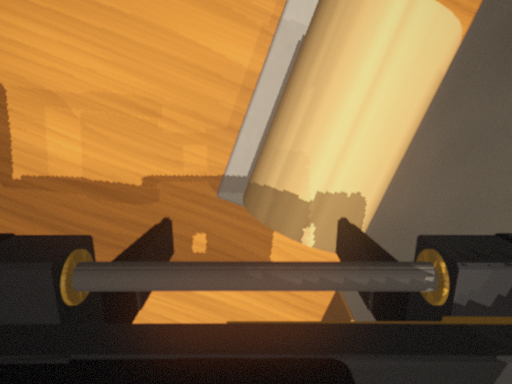

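```bash
cat > h.py <<'E'
import numpy as np, cv2
from rig import sensors, eyes, robot
from scipy.spatial.transform import Rotation as Ro
def cam(n,s=None):
    p=eyes.camera_params(n)
    if 'R' in p: return p['K'],p['dist'],p['R'],p['t']
    s=s or sensors.read_state()
    T=np.eye(4);T[:3,:3]=Ro.from_rotvec(s['ee_rot']).as_matrix();T[:3,3]=s['ee_pos']
    M=np.linalg.inv(T@p['mount']);return p['K'],p['dist'],M[:3,:3],M[:3,3]
def ray(c,uv):
    K,d,R,t=c;x=cv2.undistortPoints(np.array([[uv]],float),K,d)[0,0]
    v=R.T@np.array([x[0],x[1],1]);return -R.T@t,v/np.linalg.norm(v)
def plane(c,uv,z):
    o,v=ray(c,uv);return o+v*(z-o[2])/v[2]
def tri(c1,u1,c2,u2):
    o1,v1=ray(c1,u1);o2,v2=ray(c2,u2)
    A=np.stack([v1,-v2],1);s=np.linalg.lstsq(A,o2-o1,rcond=None)[0]
    a=o1+v1*s[0];b=o2+v2*s[1];return (a+b)/2,np.linalg.norm(a-b)
def proj(c,X):
    K,d,R,t=c;return cv2.projectPoints(np.array(X,float).reshape(-1,3),cv2.Rodrigues(R)[0],t,K,d)[0][:,0]
E
python3 - <<'E'
from h import *
a=cv2.imread('pics/top0.png');b=cv2.imread('pics/side0.png')
cv2.imwrite('pics/tr.png',cv2.resize(a[115:195,130:250],None,fx=6,fy=6,interpolation=2))
cv2.imwrite('pics/ts.png',cv2.resize(a[135:205,285:415],None,fx=6,fy=6,interpolation=2))
cv2.imwrite('pics/sr.png',cv2.resize(b[195:310,90:225],None,fx=5,fy=5,interpolation=2))
cv2.imwrite('pics/ss.png',cv2.resize(b[110:220,255:335],None,fx=5,fy=5,interpolation=2))
E
```

```text
(no output)
```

View pics/tr.png

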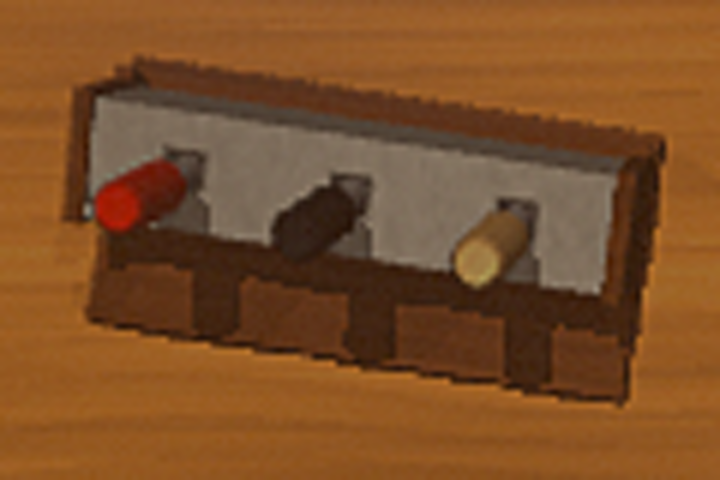

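View pics/ts.png

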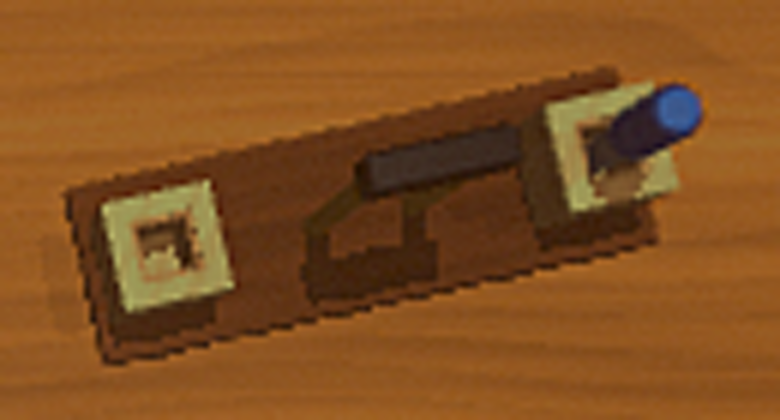

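View pics/sr.png

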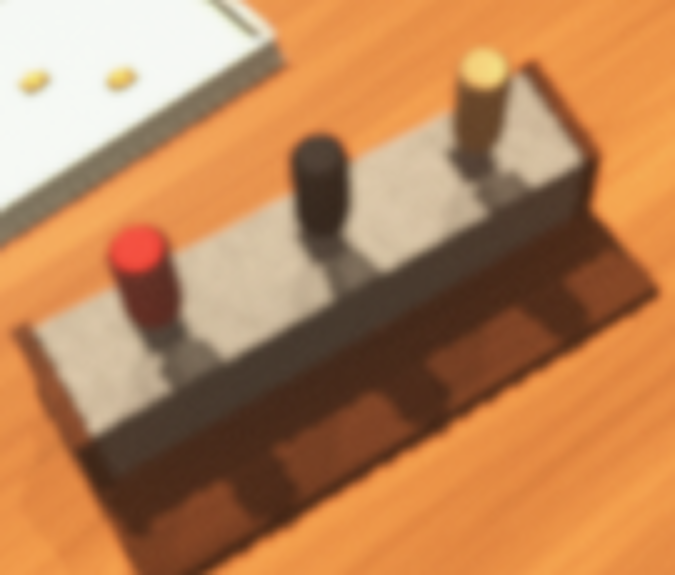

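View pics/ss.png

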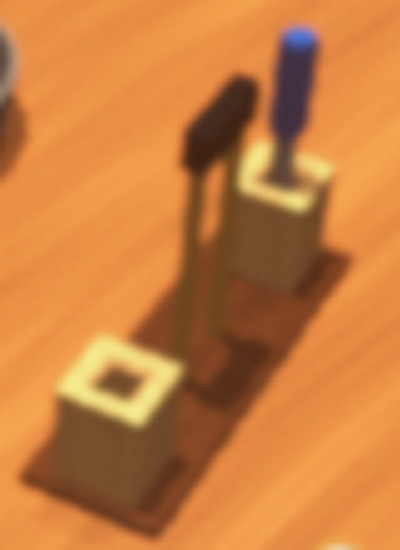

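```bash
cat > m.py <<'E'
from h import *
T=cam('top');S=cam('side')
def tp(p,ox,oy,k): return [(p[0]+.5)/k-.5+ox,(p[1]+.5)/k-.5+oy]
tr=lambda x,y:tp((x,y),130,115,6); ts=lambda x,y:tp((x,y),285,135,6)
sr=lambda x,y:tp((x,y),90,195,5); ss=lambda x,y:tp((x,y),255,110,5)
np.set_printoptions(precision=4,suppress=True)
print('red cap',tri(T,tr(117,208),S,sr(140,250)))
print('wood cap',tri(T,tr(477,263),S,sr(486,70)))
print('black cap',tri(T,tr(295,237),S,sr(320,155)))
for n,c,l in (('top',T,[tr(135,60),tr(665,140),tr(625,402),tr(88,320)]),):
    P=[plane(c,u,0.01) for u in l];print('rackbase',np.array(P)[:,:2],np.mean(P,0))
P=np.array([plane(T,ts(*u),.068) for u in [(100,203),(210,180),(235,292),(123,315)]]);print('emptyT',P.mean(0),np.linalg.norm(P-np.roll(P,1,0),axis=1))
P=np.array([plane(S,ss(*u),.068) for u in [(105,335),(185,372),(138,425),(60,385)]]);print('emptyS',P.mean(0),np.linalg.norm(P-np.roll(P,1,0),axis=1))
P=np.array([plane(T,ts(*u),.068) for u in [(547,107),(655,83),(679,186),(572,213)]]);print('fullT',P.mean(0),np.linalg.norm(P-np.roll(P,1,0),axis=1))
P=np.array([plane(T,ts(*u),.008) for u in [(68,190),(615,70),(658,238),(105,360)]]);print('board',P.mean(0),np.linalg.norm(P-np.roll(P,1,0),axis=1)); d=P[0]+P[3]-P[1]-P[2];print(np.degrees(np.arctan2(d[1],d[0])))
print('blue cap',tri(T,ts(681,106),S,ss(299,38)))
print('bar top +y', tri(T,ts(367,168),S,ss(200,138)))
for X in []:pass
E
python3 m.py
```

```text
red cap (array([0.5808, 0.2771, 0.1568]), np.float64(0.0006935417931846088))
wood cap (array([0.5584, 0.1389, 0.1566]), np.float64(0.00021943037161781105))
black cap (array([0.5688, 0.2085, 0.1582]), np.float64(0.0001489112579184816))
rackbase [[0.6747 0.3099]
 [0.6365 0.0748]
 [0.5204 0.0927]
 [0.5586 0.329 ]] [0.5975 0.2016 0.01  ]
emptyT [ 0.527  -0.1072  0.068 ] [0.0476 0.0468 0.0478 0.0474]
emptyS [ 0.5264 -0.1067  0.068 ] [0.0428 0.0464 0.0442 0.0453]
fullT [ 0.5675 -0.2936  0.068 ] [0.0455 0.0464 0.0442 0.0461]
board [ 0.5482 -0.1998  0.008 ] [0.0765 0.2471 0.0765 0.2485]
102.00269287573063
blue cap (array([ 0.5699, -0.2956,  0.1525]), np.float64(5.214777243150926e-05))
bar top +y (array([ 0.5428, -0.1729,  0.1676]), np.float64(0.004073980037256749))
```

```bash
cat >> h.py <<'E'
def fr(yv,zv):
    y=np.array(yv,float);y/=np.linalg.norm(y);z=np.array(zv,float);z-=y*(y@z);z/=np.linalg.norm(z)
    return np.stack([np.cross(y,z),y,z],1)
def go(p,R,s=None):
    "relative move in tool axes: mm, deg"
    s=s or sensors.read_state();R0=Ro.from_rotvec(s['ee_rot']).as_matrix()
    return R0.T@(np.array(p)-s['ee_pos'])*1000, np.degrees(Ro.from_matrix(R0.T@R).as_rotvec())
np.set_printoptions(precision=4,suppress=True)
def st():
    s=sensors.read_state();print(round(s['t'],2),'q',s['q'],'p',s['ee_pos'],'F',s['force'],'gap',s['finger_gap']);print(Ro.from_rotvec(s['ee_rot']).as_matrix().T,'rows=tool x,y,z')
a=np.radians(-9.2);RX=np.array([np.cos(a),np.sin(a),0]);RY=np.array([-np.sin(a),np.cos(a),0])
E
python3 - <<'E'
from h import *
st()
T=cam('top');S=cam('side')
cap=np.array([.5808,.2771,.1568])
for L in (18,19.5,21):
    l=np.radians(L);d=-np.sin(l)*RX+np.cos(l)*np.array([0,0,1]);print(L,d)
    for k in (.06,.075):
        X=cap-k*d
        t=proj(T,X)[0];u=proj(S,X)[0];print(k,(t-[130,115])*6,(u-[90,195])*5)
R=fr(-d,RY);print(go(cap+.2*d,R))
print([x for x in dir(robot) if x[0]!='_'])
E
```

```text
0.15 q [-1.3126  0.4914  1.5593 -0.      1.0917 -0.1056] p [ 0.2224 -0.5839  0.2142] F [-0.5276 -0.2237  0.3831] gap 0.09528794545517907
[[-0.9346 -0.3558 -0.0001]
 [-0.0002  0.0008 -1.    ]
 [ 0.3558 -0.9346 -0.0008]] rows=tool x,y,z
18 [-0.305   0.0494  0.9511]
0.06 [160.4773 186.8585] [157.137  308.4899]
0.075 [171.0057 182.4123] [161.7395 322.2891]
19.5 [-0.3295  0.0534  0.9426]
0.06 [160.8   183.048] [155.1867 305.1525]
0.075 [171.4084 177.7121] [159.3418 318.1817]
21 [-0.3538  0.0573  0.9336]
0.06 [161.0935 179.2494] [153.2275 301.7831]
0.075 [171.7756 173.0254] [156.9341 314.0372]
(array([-579.2994, -128.6932, -713.1345]), array([  27.4005, -147.7792,   -7.4121]))
['MotionError', 'grasp_offset', 'hand_in']
```

```bash
cat >> h.py <<'E'
def plan(p,R,n,polar=False,k=5):
    "next k of n rows to the goal"
    s=sensors.read_state();p0=s['ee_pos'];R0=Ro.from_rotvec(s['ee_rot']);p=np.array(p,float)
    w=(R0.inv()*Ro.from_matrix(R)).as_rotvec()
    def at(f):
        r=R0*Ro.from_rotvec(w*f)
        if polar:
            a0,a1=np.arctan2(p0[1],p0[0]),np.arctan2(p[1],p[0]);h0,h1=np.hypot(*p0[:2]),np.hypot(*p[:2])
            a=a0+(a1-a0)*f;h=h0+(h1-h0)*f;return np.array([h*np.cos(a),h*np.sin(a),p0[2]+(p[2]-p0[2])*f]),r
        return p0+(p-p0)*f,r
    for i in range(min(k,n)):
        a,b=at(i/n),at((i+1)/n)
        print(np.round(np.r_[b[1].inv().apply(b[0]-a[0])*1000 if 0 else a[1].inv().apply(b[0]-a[0])*1000, np.degrees((a[1].inv()*b[1]).as_rotvec())],1).tolist())
    print('t',s['t'],'p',p0,'left mm',np.linalg.norm(p-p0)*1000,'deg',np.degrees(np.linalg.norm(w)),'F',s['force'],'gap',s['finger_gap'],'q',s['q'])
CAP=np.array([.5808,.2771,.1568]);l=np.radians(18.5);D=-np.sin(l)*RX+np.cos(l)*np.array([0,0,1]);RG=fr(-D,RY)
E
cat > g1.py <<'E'
from h import *
import sys
plan(CAP+.076*D,RG,int(sys.argv[1]),True)
E
python3 g1.py 25
```

```text
[-41.8, -0.6, -1.4, 1.0, -5.9, -0.3]
[-41.8, -0.8, 0.1, 1.0, -5.9, -0.3]
[-41.8, -1.0, 1.6, 1.0, -5.9, -0.3]
[-41.7, -1.3, 3.2, 1.0, -5.9, -0.3]
[-41.5, -1.6, 4.7, 1.0, -5.9, -0.3]
t 0.15 p [ 0.2224 -0.5839  0.2142] left mm 927.4735651335616 deg 150.3646525759286 F [-0.5276 -0.2237  0.3831] gap 0.09528794545517907 q [-1.3126  0.4914  1.5593 -0.      1.0917 -0.1056]
```

Call:
step_arm --pt "0 -30 0 0 0 0" --pt "0 -30 0 0 0 0" --pt "0 -30 0 0 0 0" --claw 60

```text
t: 0.4
ee_pos: [0.2217, -0.5817, 0.2992]
ee_rot: [-0.373, 2.039, -2.008]
force: [0.4, -0.7, 0.9]
finger_gap: 0.0805
```

```bash
python3 g1.py 27
```

```text
[-38.6, 2.7, -1.1, 0.9, -5.5, -0.3]
[-38.6, 2.5, 0.1, 0.9, -5.5, -0.3]
[-38.6, 2.3, 1.4, 0.9, -5.5, -0.3]
[-38.5, 2.1, 2.7, 0.9, -5.5, -0.3]
[-38.4, 1.9, 4.0, 0.9, -5.5, -0.3]
t 0.4 p [ 0.2217 -0.5817  0.2992] left mm 928.2050667338731 deg 150.50761527525046 F [ 0.4379 -0.7065  0.8815] gap 0.08049060224564598 q [-1.3127  0.4257  1.4386 -0.0001  1.2929 -0.1056]
```

Call:
step_arm --pt "-38 0 0 1 -5.5 0" --pt "-38 0 0 1 -5.5 0" --pt "-38 0 1 1 -5.5 0" --pt "-38 0 3 1 -5.5 0" --pt "-38 0 4 1 -5.5 0"

```text
t: 0.82
ee_pos: [0.3872, -0.4914, 0.3053]
ee_rot: [-0.759, 1.633, -1.788]
force: [1.6, -0.4, 0.3]
finger_gap: 0.0601
```

```bash
python3 g1.py 22
```

```text
[-38.6, 3.2, 5.5, 0.8, -5.5, -0.2]
[-38.4, 2.9, 6.8, 0.8, -5.5, -0.2]
[-38.2, 2.6, 8.1, 0.8, -5.5, -0.2]
[-37.9, 2.3, 9.3, 0.8, -5.5, -0.2]
[-37.6, 1.9, 10.6, 0.8, -5.5, -0.2]
t 0.8167 p [ 0.3872 -0.4914  0.3053] left mm 794.520770737526 deg 122.10143850426547 F [ 1.5905 -0.3931  0.2683] gap 0.06005151476244524 q [-1.0113  0.3845  1.4911  0.0057  1.1819 -0.2928]
```

Call:
step_arm --pt "-38 2 6 1 -5.5 0" --pt "-38 2 7 1 -5.5 0" --pt "-38 2 8 1 -5.5 0" --pt "-38 2 9 1 -5.5 0" --pt "-38 2 10 1 -5.5 0"

```text
t: 1.23
ee_pos: [0.5229, -0.3411, 0.2911]
ee_rot: [-1.063, 1.209, -1.499]
force: [0.1, -0.4, 0.2]
finger_gap: 0.0601
```

```bash
python3 g1.py 17
```

```text
[-36.5, 2.6, 12.1, 0.7, -5.4, -0.2]
[-36.1, 2.2, 13.3, 0.7, -5.4, -0.2]
[-35.7, 1.8, 14.5, 0.7, -5.4, -0.2]
[-35.2, 1.4, 15.7, 0.7, -5.4, -0.2]
[-34.6, 1.0, 16.9, 0.7, -5.4, -0.2]
t 1.2333 p [ 0.5229 -0.3411  0.2911] left mm 626.0751388075353 deg 92.79072609478514 F [ 0.1485 -0.4285  0.2194] gap 0.06005022025476899 q [-0.6826  0.3594  1.5763 -0.0029  1.0361 -0.4673]
```

Call:
step_arm --pt "-36 1 12 1 -5.5 0" --pt "-36 1 13 1 -5.5 0" --pt "-36 0 14 1 -5.5 0" --pt "-35 0 16 1 -5.5 0" --pt "-35 0 17 1 -5.5 0"

```text
t: 1.65
ee_pos: [0.6011, -0.1555, 0.2792]
ee_rot: [-1.279, 0.779, -1.172]
force: [0.2, -0.3, 0.3]
finger_gap: 0.0602
```

```bash
python3 g1.py 12
```

```text
[-32.8, 2.2, 18.2, 0.5, -5.3, -0.2]
[-32.2, 1.7, 19.3, 0.5, -5.3, -0.2]
[-31.5, 1.2, 20.3, 0.5, -5.3, -0.2]
[-30.8, 0.8, 21.4, 0.5, -5.3, -0.2]
[-30.1, 0.3, 22.5, 0.5, -5.3, -0.2]
t 1.65 p [ 0.6011 -0.1555  0.2792] left mm 441.57725956559545 deg 63.46669216446186 F [ 0.199  -0.2985  0.2764] gap 0.06019657294962886 q [-0.3499  0.3391  1.6517 -0.0277  0.909  -0.6322]
```

Call:
step_arm --pt "-33 2 18 0.5 -5.5 0" --pt "-32 2 19 0.5 -5.5 0" --pt "-31 1 20 0.5 -5.5 0" --pt "-31 1 21 0.5 -5.5 0" --pt "-30 0 22 0.5 -5.5 0"

```text
t: 2.07
ee_pos: [0.6175, 0.0382, 0.2571]
ee_rot: [-1.453, 0.376, -0.807]
force: [0.8, 0.2, -0.4]
finger_gap: 0.0602
```

```bash
python3 g1.py 7
```

```text
[-27.1, 0.5, 23.8, 0.4, -4.9, -0.3]
[-26.4, -0.1, 24.6, 0.4, -4.9, -0.3]
[-25.7, -0.6, 25.4, 0.4, -4.9, -0.3]
[-25.0, -1.1, 26.2, 0.4, -4.9, -0.3]
[-24.2, -1.6, 27.0, 0.4, -4.9, -0.3]
t 2.0667 p [0.6175 0.0382 0.2571] left mm 251.81457572394567 deg 34.43932398871375 F [ 0.7749  0.2106 -0.3587] gap 0.060159904448027476 q [-0.012   0.3528  1.6989 -0.1013  0.8321 -0.7602]
```

Call:
step_arm --pt "-27 0 24 0.5 -5 -0.5" --pt "-26 0 25 0.5 -5 0" --pt "-26 -1 25 0.5 -5 -0.5" --pt "-25 -1 26 0.5 -5 0" --pt "-24 -2 27 0.5 -5 -0.5"

```text
t: 2.48
ee_pos: [0.58, 0.2227, 0.236]
ee_rot: [-1.551, -0.011, -0.476]
force: [0.6, 0.2, 0.5]
finger_gap: 0.0601
```

```bash
python3 g1.py 3
```

```text
[-12.7, -0.8, 16.7, 0.1, -2.6, -0.3]
[-12.5, -1.1, 16.9, 0.1, -2.6, -0.3]
[-12.3, -1.3, 17.1, 0.1, -2.6, -0.3]
t 2.4833 p [0.58   0.2227 0.236 ] left mm 63.08794456210007 deg 7.930865298992921 F [0.5937 0.2292 0.4539] gap 0.060134491606872995 q [ 0.3235  0.3781  1.7288 -0.2082  0.7717 -0.8182]
```

Call:
step_arm --pt "-12.5 -1 17 0 -2.5 -0.5" --pt "-12.5 -1 17 0 -2.5 0" --pt "-12.5 -1 17 0 -2.5 0" --pt "0 0 0 0 0 0"

```text
t: 2.82
ee_pos: [0.5521, 0.2898, 0.2264]
ee_rot: [-1.583, -0.132, -0.364]
force: [-0.5, 0.4, -0.8]
finger_gap: 0.0604
```

```bash
python3 - <<'E'
from h import *
plan(CAP+.076*D,RG,1)
c=cam('wrist');im=eyes.camera('wrist')[:,:,::-1].copy();cv2.imwrite('pics/w1.png',im)
d=D
print(proj(c,[CAP,CAP-.06*d,CAP-.09*d]))
im=eyes.camera('side')[:,:,::-1].copy();cv2.imwrite('pics/s1.png',im)
E
```

```text
[6.6, -0.4, -8.1, 0.1, 0.7, -0.4]
t 2.8167 p [0.5521 0.2898 0.2264] left mm 10.439755130383192 deg 0.8051205240783134 F [-0.5076  0.4053 -0.8128] gap 0.060395951582301766 q [ 0.457   0.3988  1.7253 -0.2625  0.7758 -0.7992]
[[244.8587 209.7485]
 [246.7639 191.726 ]
 [247.474  185.0067]]
```

View pics/w1.png

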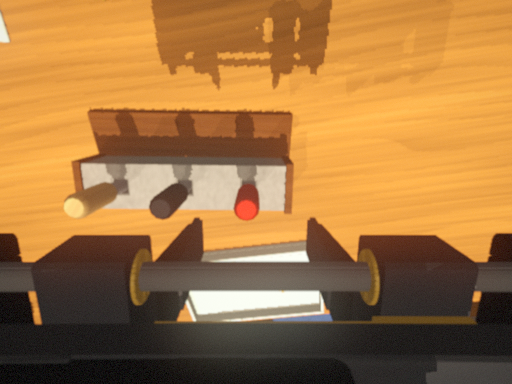

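```bash
python3 - <<'E'
from h import *
im=cv2.imread('pics/w1.png');cv2.imwrite('pics/w1z.png',cv2.resize(im[150:240,200:300],None,fx=6,fy=6,interpolation=2))
E
```

```text
(no output)
```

View pics/w1z.png

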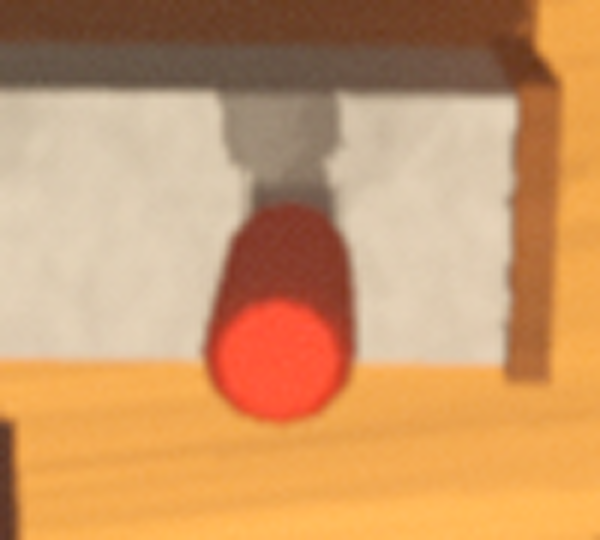

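```bash
echo "CAP=CAP+.0013*RY" >> h.py; python3 - <<'E'
from h import *
plan(CAP+.076*D,RG,1)
E
```

```text
[5.0, -0.5, -4.8, 0.2, 0.4, -0.4]
t 2.9167 p [0.5534 0.2877 0.2268] left mm 6.944782578576947 deg 0.6042234588744358 F [-0.0758 -0.5503 -0.2675] gap 0.05996632869266874 q [ 0.4528  0.3981  1.7252 -0.2622  0.7757 -0.7994]
```

Call:
step_arm --pt "5 0 -5 0 0.5 -0.5" --pt "0 20 0 0 0 0" --pt "0 20 0 0 0 0" --pt "0 0 0 0 0 0" --claw 45

```text
t: 3.25
ee_pos: [0.5733, 0.2754, 0.1917]
ee_rot: [-1.578, -0.127, -0.392]
force: [0.4, 0.4, -0.6]
finger_gap: 0.0457
```

```bash
python3 - <<'E'
from h import *
plan(CAP-.044*D,RG,4)
c=cam('wrist');im=eyes.camera('wrist')[:,:,::-1].copy();cv2.imwrite('pics/w2.png',im)
print(proj(c,[CAP,CAP-.06*D]))
E
```

```text
[-1.2, 19.8, 1.1, 0.0, -0.1, 0.1]
[-1.2, 19.8, 1.1, 0.0, -0.1, 0.1]
[-1.1, 19.9, 1.1, 0.0, -0.1, 0.1]
[-1.1, 19.9, 1.0, 0.0, -0.1, 0.1]
t 3.25 p [0.5733 0.2754 0.1917] left mm 79.64640980027673 deg 0.6795976263181408 F [ 0.3505  0.3507 -0.6405] gap 0.045710688097858256 q [ 0.4212  0.4497  1.7486 -0.2881  0.6862 -0.7794]
[[260.7458 211.5559]
 [259.5517 189.418 ]]
```

View pics/w2.png

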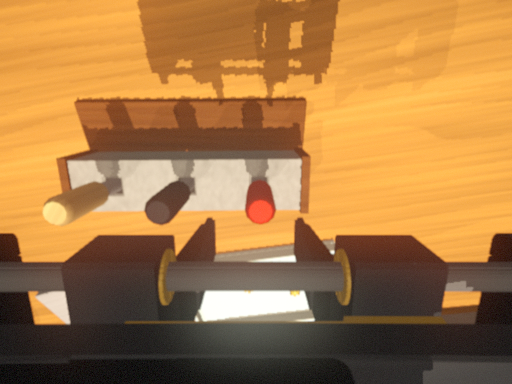

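Call:
step_arm --pt "-2 0 2 0 0 0" --pt "0 0 0 0 0 0"

```text
t: 3.47
ee_pos: [0.5726, 0.2764, 0.1942]
ee_rot: [-1.578, -0.125, -0.397]
force: [1.0, -0.6, -0.3]
finger_gap: 0.0453
```

```bash
python3 - <<'E'
from h import *
plan(CAP-.044*D,RG,4)
E
```

```text
[-1.3, 20.5, 0.9, 0.0, -0.2, 0.1]
[-1.2, 20.5, 0.8, 0.0, -0.2, 0.1]
[-1.2, 20.5, 0.8, 0.0, -0.2, 0.1]
[-1.1, 20.5, 0.8, 0.0, -0.2, 0.1]
t 3.4667 p [0.5726 0.2764 0.1942] left mm 82.18543182092003 deg 0.9161133689718877 F [ 1.0411 -0.5838 -0.2958] gap 0.04525473795437734 q [ 0.4238  0.4464  1.7473 -0.2896  0.6897 -0.773 ]
```

Call:
step_arm --pt "-4 0 3 0 -0.5 0" --pt "-1 10 0.5 0 0 0" --pt "0 15 0 0 0 0" --pt "0 15 0 0 0 0" --pt "0 0 0 0 0 0"

```text
t: 3.88
ee_pos: [0.5822, 0.2797, 0.1568]
ee_rot: [-1.575, -0.138, -0.394]
force: [-0.2, 0.0, 0.1]
finger_gap: 0.0452
```

```bash
python3 - <<'E'
from h import *
plan(CAP-.044*D,RG,4)
E
```

```text
[-0.4, 10.9, -0.4, -0.0, -0.1, 0.2]
[-0.3, 10.9, -0.4, -0.0, -0.1, 0.2]
[-0.3, 10.9, -0.4, -0.0, -0.1, 0.2]
[-0.3, 10.9, -0.4, -0.0, -0.1, 0.2]
t 3.8833 p [0.5822 0.2797 0.1568] left mm 43.69218112334186 deg 0.9035648980497731 F [-0.1776  0.0454  0.0781] gap 0.04522970342575248 q [ 0.422   0.5036  1.7661 -0.3215  0.6098 -0.7445]
```

Call:
step_arm --pt "-1.5 12 -1.5 0 -0.5 0.5" --pt "0 12 0 0 0 0" --pt "0 12 0 0 0 0" --pt "0 6 0 0 0 0" --pt "0 0 0 0 0 0"

```text
t: 4.3
ee_pos: [0.595, 0.2766, 0.1132]
ee_rot: [-1.577, -0.139, -0.378]
force: [-0.4, 0.4, -0.4]
finger_gap: 0.0448
```

```bash
python3 - <<'E'
from h import *
plan(CAP-.044*D,RG,1)
im=eyes.camera('side')[:,:,::-1].copy();cv2.imwrite('pics/s2.png',cv2.resize(im[150:320,60:260],None,fx=3,fy=3))
im=eyes.camera('wrist')[:,:,::-1].copy();cv2.imwrite('pics/w3.png',im)
E
```

```text
[0.5, -1.8, -0.5, -0.1, 0.4, 0.4]
t 4.3 p [0.595  0.2766 0.1132] left mm 1.9269653207566475 deg 0.534012576090537 F [-0.3902  0.3706 -0.4173] gap 0.044849645550598026 q [ 0.4057  0.574   1.7742 -0.341   0.5373 -0.7401]
```

View pics/s2.png

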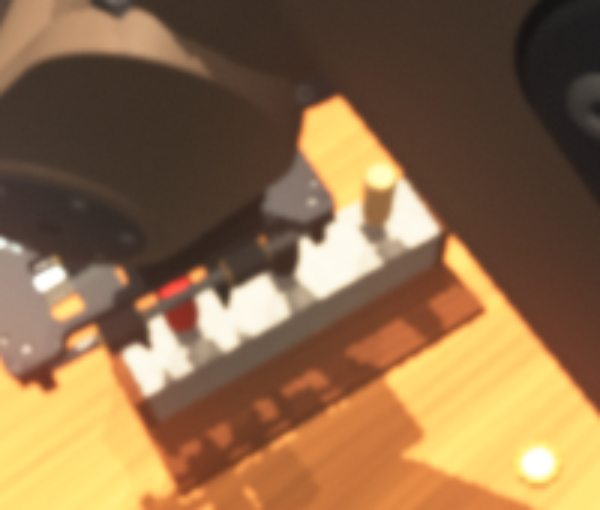

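View pics/w3.png

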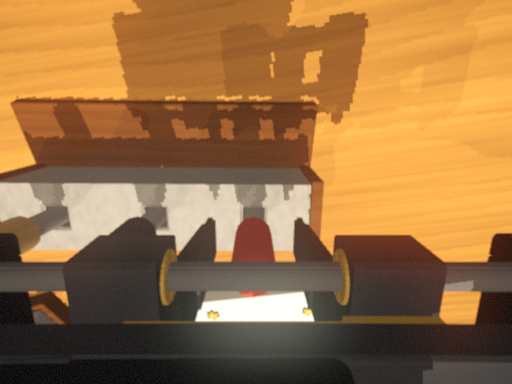

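Call:
step_arm --pt "0 0 0 0 0 0" --pt "0 0 0 0 0 0" --pt "0 0 0 0 0 0" --pt "0 0 0 0 0 0" --claw 10 --grip_force 25

```text
t: 4.73
ee_pos: [0.5953, 0.2772, 0.1162]
ee_rot: [-1.575, -0.141, -0.381]
force: [-1.4, 0.1, 0.6]
finger_gap: 0.0232
```

Call:
step_arm --pt "0 0 0 0 0 0" --pt "0 0 0 0 0 0"

```text
t: 4.9
ee_pos: [0.5951, 0.2768, 0.1165]
ee_rot: [-1.576, -0.141, -0.381]
force: [0.4, -0.6, -2.2]
finger_gap: 0.0216
```

```bash
python3 - <<'E'
from h import *
plan(CAP+.036*D,RG,6)
E
```

```text
[0.0, -13.1, -0.1, -0.0, 0.1, 0.1]
[-0.0, -13.1, -0.1, -0.0, 0.1, 0.1]
[-0.0, -13.1, -0.1, -0.0, 0.1, 0.1]
[-0.0, -13.1, -0.1, -0.0, 0.1, 0.1]
[-0.1, -13.1, -0.1, -0.0, 0.1, 0.1]
t 4.9 p [0.5951 0.2768 0.1165] left mm 78.73712316756608 deg 0.6685050132345978 F [ 0.4076 -0.5845 -2.1568] gap 0.021552256165744625 q [ 0.4061  0.5692  1.7733 -0.3407  0.54   -0.7408]
```

Call:
step_arm --pt "0 -8 0 0 0 0" --pt "0 -12 0 0 0 0" --pt "0 -13 0 0 0 0"

```text
t: 5.15
ee_pos: [0.5838, 0.2781, 0.1477]
ee_rot: [-1.577, -0.139, -0.379]
force: [0.2, 0.4, -0.9]
finger_gap: 0.0213
```

Call:
step_arm --pt "0 -13 0 0 0 0" --pt "0 -13 0 0 0 0" --pt "0 -13 0 0 0 0" --pt "0 -13 0 0 0 0"

```text
t: 5.48
ee_pos: [0.5642, 0.2815, 0.2041]
ee_rot: [-1.575, -0.14, -0.379]
force: [-0.7, 0.4, -0.6]
finger_gap: 0.0213
```

```bash
python3 - <<'E'
from h import *
plan(CAP+.076*D,RG,6)
im=eyes.camera('wrist')[:,:,::-1].copy();cv2.imwrite('pics/w4.png',im)
E
```

```text
[0.2, -4.3, -0.0, -0.0, 0.1, 0.1]
[0.2, -4.3, -0.1, -0.0, 0.1, 0.1]
[0.2, -4.3, -0.1, -0.0, 0.1, 0.1]
[0.2, -4.3, -0.1, -0.0, 0.1, 0.1]
[0.2, -4.3, -0.1, -0.0, 0.1, 0.1]
t 5.4833 p [0.5642 0.2815 0.2041] left mm 25.73104443815001 deg 0.6118179698240481 F [-0.7072  0.4206 -0.5535] gap 0.0213466860844482 q [ 0.4351  0.4275  1.7489 -0.2784  0.7056 -0.7931]
```

View pics/w4.png

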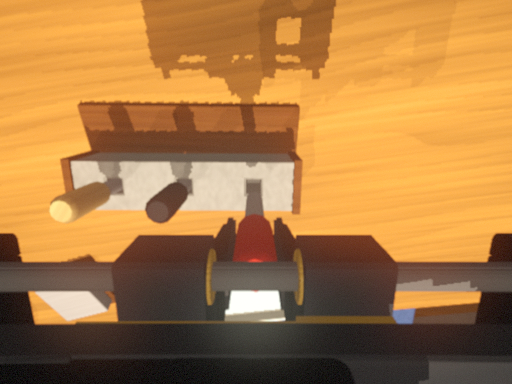

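```bash
cat >> h.py <<'E'
b=np.radians(12.3);SX=np.array([np.cos(b),np.sin(b),0]);SY=np.array([-np.sin(b),np.cos(b),0]);RS=fr([0,0,-1],SX)
ES=np.array([.527,-.107,.068])
E
cat > g2.py <<'E'
from h import *
import sys
plan(ES+[0,0,float(sys.argv[2])],RS,int(sys.argv[1]),True)
E
echo
```

Call:
step_arm --pt "0 -25 0 0 0 0" --pt "0 -30 0 0 0 0" --pt "0 -30 0 0 0 0"

```text
t: 5.78
ee_pos: [0.5339, 0.2854, 0.2876]
ee_rot: [-1.576, -0.138, -0.377]
force: [0.8, 1.0, -0.9]
finger_gap: 0.0217
```

```bash
python3 g2.py 16 0.23
```

```text
[11.4, 3.1, -23.6, -0.7, 4.3, 1.0]
[12.1, 2.9, -23.1, -0.7, 4.3, 1.0]
[12.8, 2.6, -22.6, -0.7, 4.3, 1.0]
[13.5, 2.3, -22.0, -0.7, 4.3, 1.0]
[14.1, 2.1, -21.4, -0.7, 4.3, 1.0]
t 5.7833 p [0.5339 0.2854 0.2876] left mm 392.64441018823703 deg 71.13296891521328 F [ 0.7701  0.9672 -0.8877] gap 0.021699010810656345 q [ 0.4653  0.3086  1.6927 -0.2417  0.884  -0.8229]
```

Call:
step_arm --pt "11 1 -24 -0.5 4.5 1" --pt "12 1 -23 -0.5 4.5 1" --pt "13 1 -23 -0.5 4.5 1" --pt "13 1 -22 -0.5 4.5 1" --pt "14 1 -21 -0.5 4.5 1"

```text
t: 6.2
ee_pos: [0.5551, 0.1613, 0.3089]
ee_rot: [-1.501, 0.24, -0.622]
force: [-0.6, 0.8, -0.5]
finger_gap: 0.0216
```

```bash
python3 g2.py 11 0.23
```

```text
[15.5, 2.9, -20.2, -0.9, 4.2, 0.9]
[16.0, 2.7, -19.6, -0.9, 4.2, 0.9]
[16.5, 2.5, -19.0, -0.9, 4.2, 0.9]
[17.0, 2.3, -18.4, -0.9, 4.2, 0.9]
[17.4, 2.1, -17.8, -0.9, 4.2, 0.9]
t 6.2 p [0.5551 0.1613 0.3089] left mm 269.9836370491473 deg 47.891165423268056 F [-0.5666  0.7596 -0.5398] gap 0.02160872573462844 q [ 0.2145  0.2597  1.6872 -0.1177  0.9757 -0.7468]
```

Call:
step_arm --pt "15 2 -20 -1 4.5 1" --pt "16 2 -20 -1 4.5 1" --pt "16 2 -19 -1 4.5 1" --pt "17 2 -19 -1 4.5 1" --pt "17 2 -18 -1 4.5 1"

```text
t: 6.62
ee_pos: [0.5518, 0.0309, 0.3099]
ee_rot: [-1.423, 0.653, -0.853]
force: [0.0, 0.1, -1.1]
finger_gap: 0.0216
```

```bash
python3 g2.py 6 0.23
```

```text
[18.3, 2.9, -14.9, -0.8, 3.7, 0.9]
[18.6, 2.7, -14.4, -0.8, 3.7, 0.9]
[18.8, 2.6, -13.9, -0.8, 3.7, 0.9]
[19.1, 2.4, -13.4, -0.8, 3.7, 0.9]
[19.3, 2.3, -12.9, -0.8, 3.7, 0.9]
t 6.6167 p [0.5518 0.0309 0.3099] left mm 140.64953458963922 deg 23.287813375091996 F [ 0.0223  0.135  -1.1179] gap 0.021642708889952393 q [-0.0419  0.2564  1.6731 -0.0491  1.0965 -0.624 ]
```

Call:
step_arm --pt "18 2 -15 -1 4 1" --pt "18 2 -14 -1 4 1" --pt "19 2 -14 -1 4 1" --pt "19 2 -13 -1 4 1" --pt "19 2 -13 0 3 0.5"

```text
t: 7.03
ee_pos: [0.5288, -0.0873, 0.3058]
ee_rot: [-1.311, 1.006, -1.033]
force: [-0.4, 1.0, -1.1]
finger_gap: 0.0217
```

Call:
step_arm --pt "0 0 0 0 0 0"

```text
t: 7.12
ee_pos: [0.5278, -0.0899, 0.306]
ee_rot: [-1.309, 1.011, -1.037]
force: [-0.5, 0.2, -2.7]
finger_gap: 0.0215
```

```bash
python3 g2.py 1 0.23
```

```text
[16.3, 8.1, -5.0, -0.9, 1.9, 0.5]
t 7.1167 p [ 0.5278 -0.0899  0.306 ] left mm 18.88136850364019 deg 2.1314717647442514 F [-0.4696  0.208  -2.6656] gap 0.021473663762463006 q [-0.2925  0.2704  1.6584  0.0007  1.1956 -0.5404]
```

Call:
step_arm --pt "16 8 -5 -1 2 0.5" --pt "0 0 0 0 0 0" --pt "0 0 0 0 0 0"

```text
t: 7.37
ee_pos: [0.5262, -0.107, 0.2997]
ee_rot: [-1.301, 1.053, -1.052]
force: [1.0, 0.6, -1.1]
finger_gap: 0.0215
```

```bash
python3 g2.py 1 0.23; python3 - <<'E'
from h import *
c=cam('wrist');im=eyes.camera('wrist')[:,:,::-1].copy();cv2.imwrite('pics/w5.png',im)
im2=eyes.camera('side')[:,:,::-1].copy();cv2.imwrite('pics/s5.png',im2)
s=sensors.read_state();p=s['ee_pos'];y=Ro.from_rotvec(s['ee_rot']).as_matrix()[:,1]
print(proj(c,[p+y*.097,p+y*.017,ES]),proj(cam('side'),[p+y*.097,p+y*.017]))
E
```

```text
[0.1, 1.7, 0.8, 0.0, -0.2, -0.0]
t 7.3667 p [ 0.5262 -0.107   0.2997] left mm 1.8785880750456947 deg 0.20630624710299902 F [ 0.9569  0.5983 -1.0547] gap 0.021519897140553603 q [-0.324   0.2852  1.654   0.0007  1.2029 -0.5354]
[[254.5506 193.2997]
 [254.7362 225.9314]
 [254.9887 167.0693]] [[282.0151 140.2681]
 [284.1597 107.9129]]
```

View pics/w5.png

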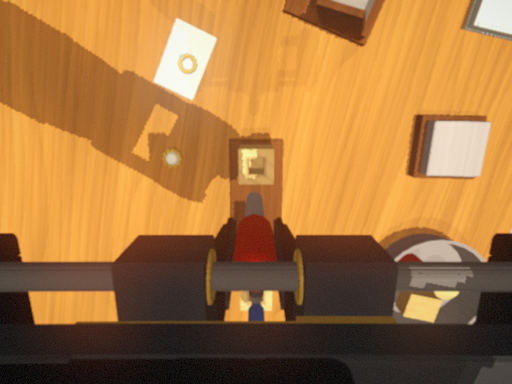

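View pics/s5.png

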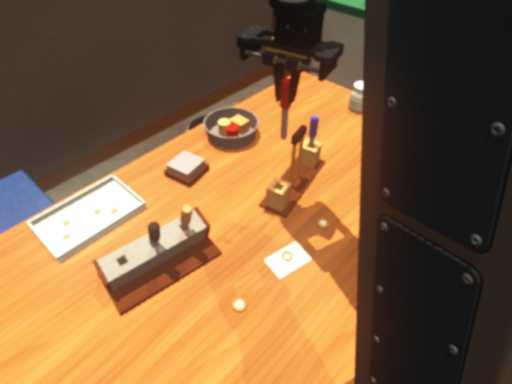

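Call:
step_arm --pt "0 25 0.5 0 0 0" --pt "0 30 0 0 0 0" --pt "0 30 0 0 0 0" --pt "0 20 0 0 0 0" --pt "0 0 0 0 0 0"

```text
t: 7.88
ee_pos: [0.5286, -0.1021, 0.1952]
ee_rot: [-1.301, 1.037, -1.051]
force: [-0.1, -0.1, -1.4]
finger_gap: 0.0218
```

```bash
python3 g2.py 1 0.117; python3 - <<'E'
from h import *
c=cam('wrist');im=eyes.camera('wrist')[:,:,::-1].copy();cv2.imwrite('pics/w6.png',im)
im2=eyes.camera('side')[:,:,::-1].copy();cv2.imwrite('pics/s6.png',cv2.resize(im2[60:240,220:350],None,fx=3,fy=3))
s=sensors.read_state();p=s['ee_pos'];y=Ro.from_rotvec(s['ee_rot']).as_matrix()[:,1]
print(proj(c,[p+y*.097,p+y*.017,ES]),proj(cam('side'),[p+y*.097,p+y*.017]))
E
```

```text
[4.3, 10.2, -2.7, -0.5, 0.3, 0.2]
t 7.8833 p [ 0.5286 -0.1021  0.1952] left mm 11.397791536847892 deg 0.6463275939346269 F [-0.0507 -0.1279 -1.4465] gap 0.021755058559220285 q [-0.3142  0.3871  1.8009  0.0015  0.9441 -0.5358]
[[256.2089 195.8573]
 [256.5863 229.7607]
 [250.5386 189.5787]] [[277.0822 174.8755]
 [278.9908 148.0929]]
```

View pics/w6.png

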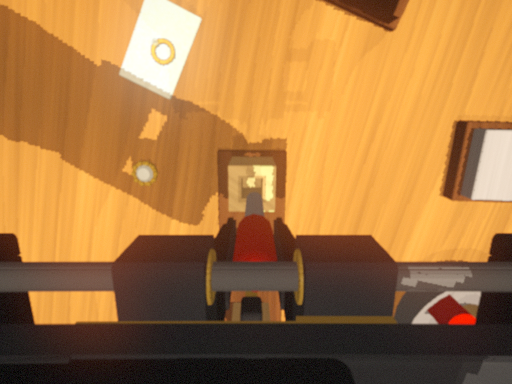

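View pics/s6.png

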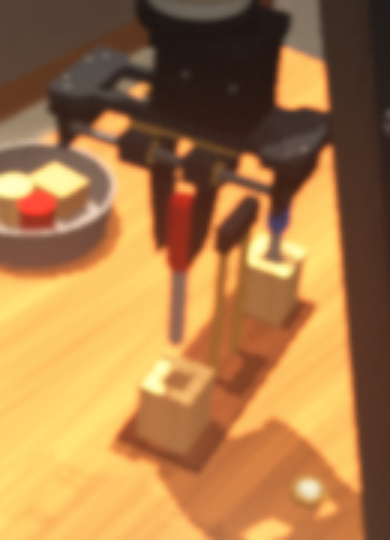

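Call:
step_arm --pt "4.5 0 -2.5 -0.5 0.5 0" --pt "0 0 0 0 0 0" --pt "0 0 0 0 0 0"

```text
t: 8.23
ee_pos: [0.5301, -0.1078, 0.2028]
ee_rot: [-1.302, 1.041, -1.061]
force: [-0.3, -0.1, -2.2]
finger_gap: 0.0219
```

```bash
python3 g2.py 1 0.117; python3 - <<'E'
from h import *
c=cam('wrist');im=eyes.camera('wrist')[:,:,::-1].copy();cv2.imwrite('pics/w7.png',cv2.resize(im[130:260,190:320],None,fx=4,fy=4,interpolation=2))
s=sensors.read_state();p=s['ee_pos'];y=Ro.from_rotvec(s['ee_rot']).as_matrix()[:,1]
h=.0105
u=proj(c,[p+y*.097,ES,ES+h*(SX+SY),ES+h*(SX-SY),ES-h*(SX+SY),ES-h*(SX-SY)]);print(u,(u-[190,130])*4)
h=.023
u=proj(c,[ES+h*(SX+SY),ES+h*(SX-SY),ES-h*(SX+SY),ES-h*(SX-SY)]);print((u-[190,130])*4)
E
```

```text
[-1.6, 17.7, -3.0, -0.5, -0.1, 0.5]
t 8.2333 p [ 0.5301 -0.1078  0.2028] left mm 18.06095645235552 deg 0.6953359129041231 F [-0.2803 -0.0722 -2.2062] gap 0.021887504003418254 q [-0.3209  0.3812  1.7868 -0.0044  0.9622 -0.5309]
[[254.5621 193.8725]
 [250.4291 181.3509]
 [261.0699 170.8865]
 [260.9952 191.5471]
 [239.9696 191.6364]
 [239.6677 170.9659]] [[258.2483 255.4898]
 [241.7165 205.4037]
 [284.2796 163.5459]
 [283.9807 246.1884]
 [199.8783 246.5458]
 [198.6707 163.8635]]
[[335.9305 112.7472]
 [333.3134 293.7926]
 [150.983  294.6241]
 [146.3674 113.3877]]
```

View pics/w7.png

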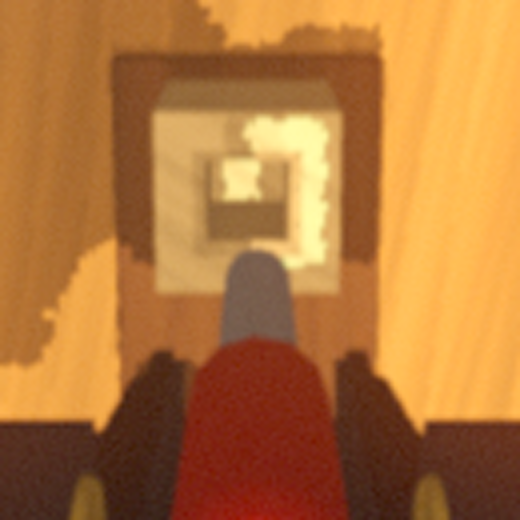

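```bash
echo "ES=ES+.0012*SX" >> h.py
```

Call:
step_arm --pt "-1.5 0 -2 -0.5 0 0.5" --pt "0 8 0 0 0 0" --pt "0 8 0 0 0 0"

```text
t: 8.53
ee_pos: [0.5287, -0.1071, 0.1889]
ee_rot: [-1.301, 1.048, -1.055]
force: [0.1, 0.3, -0.8]
finger_gap: 0.0216
```

```bash
python3 g2.py 1 0.095
```

```text
[-0.6, 25.9, -0.6, -0.2, -0.1, 0.1]
t 8.5333 p [ 0.5287 -0.1071  0.1889] left mm 25.954761223447388 deg 0.27909130610773464 F [ 0.1404  0.2863 -0.8386] gap 0.021603379473464277 q [-0.3223  0.398   1.8023 -0.0002  0.937  -0.5344]
```

Foot now ~24 mm above the mouth, aligned within 1 mm; go in.

Call:
step_arm --pt "-0.5 12 -0.5 0 0 0" --pt "0 12 0 0 0 0" --pt "0 10 0 0 0 0"

```text
t: 8.78
ee_pos: [0.5281, -0.1068, 0.1525]
ee_rot: [-1.3, 1.047, -1.055]
force: [0.0, -0.0, -0.7]
finger_gap: 0.0218
```

```bash
python3 g2.py 1 0.048
```

```text
[-0.2, 36.5, -0.1, -0.3, -0.1, 0.2]
t 8.7833 p [ 0.5281 -0.1068  0.1525] left mm 36.53984512473164 deg 0.32931064549379996 F [ 0.0482 -0.0094 -0.7137] gap 0.02180538820534674 q [-0.3221  0.4433  1.8438 -0.0001  0.8493 -0.5342]
```

Call:
step_arm --pt "0 10 0 0 0 0" --pt "0 10 0 0 0 0" --pt "0 7 0 0 0 0"

```text
t: 9.03
ee_pos: [0.5272, -0.1066, 0.1213]
ee_rot: [-1.301, 1.05, -1.053]
force: [-0.1, 0.5, -0.7]
finger_gap: 0.0218
```

```bash
python3 g2.py 1 0.048
```

```text
[0.4, 5.4, 0.9, -0.1, -0.2, 0.1]
t 9.0333 p [ 0.5272 -0.1066  0.1213] left mm 5.439587820956102 deg 0.2071791261547375 F [-0.0664  0.4733 -0.666 ] gap 0.021823082908219826 q [-0.3223  0.4866  1.8738  0.      0.779  -0.5342]
```

Call:
step_arm --pt "0 2 1 0 0 0" --pt "0 1.5 0 0 0 0" --pt "0 1 0 0 0 0"

```text
t: 9.28
ee_pos: [0.5275, -0.1061, 0.1143]
ee_rot: [-1.302, 1.053, -1.051]
force: [-0.4, -0.6, -0.7]
finger_gap: 0.0219
```

Call:
step_arm --pt "0 1.5 0 0 0 0" --pt "0 1.5 0 0 0 0"

```text
t: 9.45
ee_pos: [0.5279, -0.1063, 0.112]
ee_rot: [-1.302, 1.052, -1.052]
force: [-3.2, 0.1, 17.1]
finger_gap: 0.0218
```

Call:
step_arm --pt "0 -0.5 0 0 0 0" --pt "0 0 0 0 0 0"

```text
t: 9.62
ee_pos: [0.5283, -0.1064, 0.1132]
ee_rot: [-1.301, 1.05, -1.053]
force: [0.2, 0.7, -1.4]
finger_gap: 0.0215
```

Call:
step_arm --pt "0 0 0 0 0 0" --pt "0 0 0 0 0 0" --pt "0 0 0 0 0 0" --pt "0 0 0 0 0 0" --claw 45

```text
t: 9.95
ee_pos: [0.5288, -0.1065, 0.1141]
ee_rot: [-1.301, 1.048, -1.055]
force: [-0.2, -0.1, -0.2]
finger_gap: 0.042
```

```bash
python3 g2.py 1 0.25; python3 - <<'E'
from h import *
im=eyes.camera('wrist')[:,:,::-1].copy();cv2.imwrite('pics/w8.png',im)
E
```

```text
[0.5, -203.9, 0.0, -0.2, -0.2, 0.1]
t 9.95 p [ 0.5288 -0.1065  0.1141] left mm 203.94940307834844 deg 0.273889477039799 F [-0.1609 -0.142  -0.1709] gap 0.04204300447576243 q [-0.3213  0.4985  1.8774  0.0001  0.7618 -0.5332]
```

View pics/w8.png

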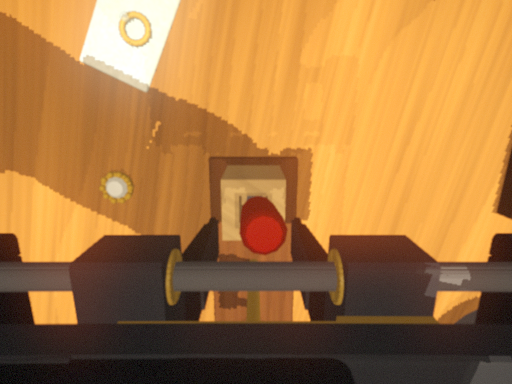

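Call:
step_arm --pt "0 -10 2 0 0 0" --pt "0 -20 0 0 0 0" --pt "0 -25 0 0 0 0" --pt "0 -25 0 0 0 0" --pt "0 -25 0 0 0 0"

```text
t: 10.42
ee_pos: [0.5283, -0.1054, 0.2177]
ee_rot: [-1.305, 1.058, -1.047]
force: [0.2, 0.6, 0.3]
finger_gap: 0.0447
```

```bash
cat > g3.py <<'E'
from h import *
import sys
H=(ES-.095*SY);H[2]=0
plan(H+[0,0,float(sys.argv[2])],RS,int(sys.argv[1]))
E
python3 g3.py 4 0.235; python3 - <<'E'
from h import *
im=eyes.camera('top')[:,:,::-1].copy();cv2.imwrite('pics/t9.png',cv2.resize(im[120:220,260:420],None,fx=4,fy=4))
im=eyes.camera('side')[:,:,::-1].copy();cv2.imwrite('pics/s9.png',cv2.resize(im[60:240,220:350],None,fx=3,fy=3))
E
```

```text
[24.1, -4.4, -0.0, 0.1, -0.0, -0.1]
[24.1, -4.4, -0.1, 0.1, -0.0, -0.1]
[24.1, -4.4, -0.1, 0.1, -0.0, -0.1]
[24.1, -4.4, -0.1, 0.1, -0.0, -0.1]
t 10.4167 p [ 0.5283 -0.1054  0.2177] left mm 97.88105541981982 deg 0.4468184813898267 F [0.1649 0.58   0.2726] gap 0.044724191130935884 q [-0.3195  0.368   1.7623 -0.      1.0185 -0.5312]
```

View pics/s9.png

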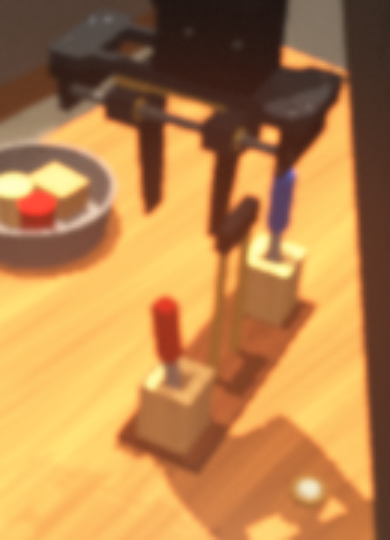

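View pics/t9.png

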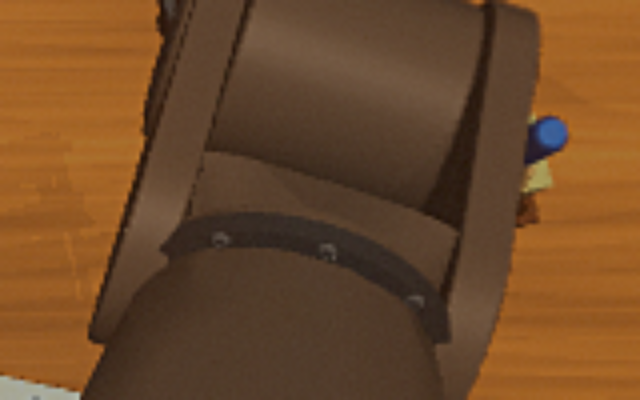

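Call:
step_arm --pt "24 -4 0 0 0 0" --pt "24 -4 0 0 0 0" --pt "24 -4 0 0 0 0" --pt "22 -4 0 0 0 0" --pt "0 0 0 0 0 0"

```text
t: 10.93
ee_pos: [0.5498, -0.1999, 0.2358]
ee_rot: [-1.303, 1.049, -1.049]
force: [-0.4, 0.5, 0.1]
finger_gap: 0.0453
```

```bash
python3 g3.py 1 0.235; python3 - <<'E'
from h import *
c=cam('wrist');im=eyes.camera('wrist')[:,:,::-1].copy();cv2.imwrite('pics/w10.png',im)
H=ES-.095*SY;H[2]=.172
print(proj(c,[H+x*.008*SX+y*.03*SY for x in (-1,1) for y in (-1,1)]))
E
```

```text
[-0.6, 0.8, -1.3, -0.0, 0.0, -0.0]
t 10.9333 p [ 0.5498 -0.1999  0.2358] left mm 1.6606205684714657 deg 0.0255228418157525 F [-0.4337  0.4594  0.0692] gap 0.04526293377006357 q [-0.4616  0.4132  1.633   0.0001  1.0954 -0.6768]
[[242.7279 240.0676]
 [242.0166 165.5782]
 [262.8147 240.0702]
 [263.3991 165.5861]]
```

View pics/w10.png

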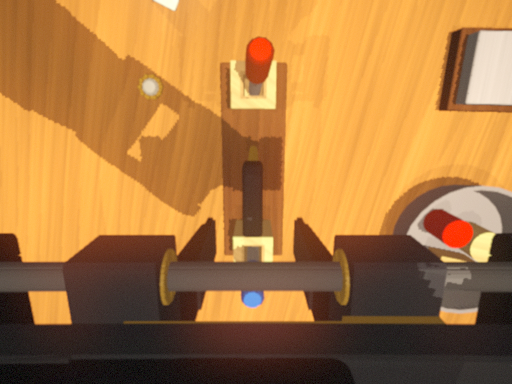

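Call:
step_arm --pt "-0.5 15 -1.5 0 0 0" --pt "0 20 0 0 0 0" --pt "0 20 0 0 0 0" --pt "0 15 0 0 0 0" --pt "0 0 0 0 0 0"

```text
t: 11.4
ee_pos: [0.5456, -0.1942, 0.1603]
ee_rot: [-1.303, 1.053, -1.046]
force: [0.9, 0.3, 0.6]
finger_gap: 0.0446
```

```bash
python3 g3.py 2 0.141
```

```text
[2.9, 9.6, 0.8, 0.1, 0.0, -0.1]
[2.9, 9.6, 0.8, 0.1, 0.0, -0.1]
t 11.4 p [ 0.5456 -0.1942  0.1603] left mm 20.22657364181298 deg 0.2457029092114752 F [0.9089 0.3053 0.5729] gap 0.04457272180419473 q [-0.4567  0.488   1.7321  0.0016  0.9256 -0.6725]
```

Call:
step_arm --pt "5.5 5 1.5 0 0 0" --pt "0 9 0 0 0 0" --pt "0 3 0 0 0 0" --pt "0 0 0 0 0 0" --pt "0 0 0 0 0 0"

```text
t: 11.82
ee_pos: [0.5485, -0.1978, 0.1425]
ee_rot: [-1.303, 1.052, -1.044]
force: [-0.1, -0.2, 0.9]
finger_gap: 0.0449
```

```bash
python3 g3.py 2 0.141
```

```text
[0.8, 0.8, -0.2, 0.1, 0.0, -0.1]
[0.8, 0.8, -0.2, 0.1, 0.0, -0.1]
t 11.8167 p [ 0.5485 -0.1978  0.1425] left mm 2.3024952932837257 deg 0.28106617707897125 F [-0.1121 -0.2003  0.9302] gap 0.044894877634652164 q [-0.4601  0.5151  1.7392  0.0019  0.8917 -0.6777]
```

Call:
step_arm --pt "1.5 1.5 0 0 0 0" --pt "0 0 0 0 0 0" --pt "0 0 0 0 0 0" --pt "0 0 0 0 0 0" --pt "0 0 0 0 0 0" --claw 5 --grip_force 50

```text
t: 12.23
ee_pos: [0.5494, -0.1998, 0.1426]
ee_rot: [-1.303, 1.05, -1.047]
force: [-2.4, -0.8, 1.7]
finger_gap: 0.0172
```

Call:
step_arm --pt "0 0 0 0 0 0" --pt "0 0 0 0 0 0" --pt "0 0 0 0 0 0"

```text
t: 12.48
ee_pos: [0.549, -0.1998, 0.1425]
ee_rot: [-1.303, 1.051, -1.047]
force: [-0.7, 0.2, -0.9]
finger_gap: 0.0157
```

```bash
python3 g3.py 2 0.141; python3 - <<'E'
from h import *
st()
im=eyes.camera('side')[:,:,::-1].copy();cv2.imwrite('pics/s11.png',cv2.resize(im[60:240,220:350],None,fx=3,fy=3))
E
```

```text
[-0.2, 0.7, -0.3, 0.0, 0.0, -0.1]
[-0.2, 0.7, -0.3, 0.0, 0.0, -0.1]
t 12.4833 p [ 0.549  -0.1998  0.1425] left mm 1.6078896910400082 deg 0.16416144769970586 F [-0.7431  0.2415 -0.8592] gap 0.015666245417833485 q [-0.4627  0.5159  1.7379  0.0017  0.8901 -0.6796]
12.48 q [-0.4627  0.5159  1.7379  0.0017  0.8901 -0.6796] p [ 0.549  -0.1998  0.1425] F [-0.7431  0.2415 -0.8592] gap 0.015666245417833485
[[ 0.2141 -0.9768 -0.0025]
 [-0.0014  0.0022 -1.    ]
 [ 0.9768  0.2141 -0.0009]] rows=tool x,y,z
```

View pics/s11.png

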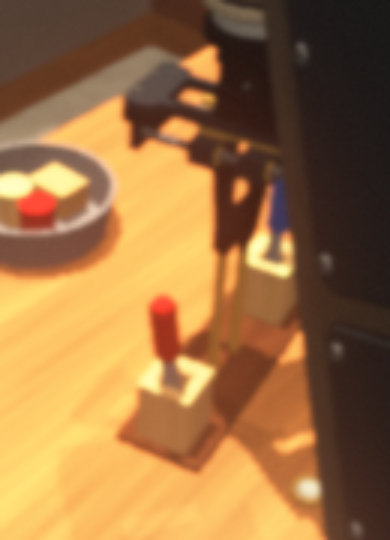

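Bar gripped (gap 15.7 mm, matches 16). Lift gently.

Call:
step_arm --pt "0 -3 0 0 0 0" --pt "0 -5 0 0 0 0" --pt "0 -7 0 0 0 0" --pt "0 -7 0 0 0 0" --pt "0 -7 0 0 0 0"

```text
t: 12.95
ee_pos: [0.5474, -0.1989, 0.1706]
ee_rot: [-1.304, 1.057, -1.04]
force: [0.8, 0.3, -7.7]
finger_gap: 0.0155
```

Call:
step_arm --pt "0 -7 0 0 0 0" --pt "0 -7 0 0 0 0" --pt "0 -7 0 0 0 0" --pt "0 -7 0 0 0 0" --pt "0 -7 0 0 0 0"

```text
t: 13.37
ee_pos: [0.5477, -0.199, 0.2103]
ee_rot: [-1.304, 1.056, -1.041]
force: [-0.4, -0.4, -7.7]
finger_gap: 0.0157
```

```bash
python3 g3.py 4 0.242
```

```text
[0.1, -7.9, 0.1, 0.1, 0.0, -0.1]
[0.1, -7.9, 0.1, 0.1, 0.0, -0.1]
[0.2, -7.9, 0.1, 0.1, 0.0, -0.1]
[0.2, -7.9, 0.1, 0.1, 0.0, -0.1]
t 13.3667 p [ 0.5477 -0.199   0.2103] left mm 31.710722649285504 deg 0.5079004837182192 F [-0.3928 -0.3889 -7.7103] gap 0.015683984877271063 q [-0.4625  0.4384  1.6651  0.0017  1.0467 -0.6796]
```

Call:
step_arm --pt "0 -7 0 0.3 0 -0.4" --pt "0 -7 0 0 0 0" --pt "0 -7 0 0 0 0" --pt "0 -5 0 0 0 0" --pt "0 -2 0 0 0 0"

```text
t: 13.78
ee_pos: [0.5478, -0.199, 0.2429]
ee_rot: [-1.304, 1.046, -1.051]
force: [0.4, 0.2, -7.0]
finger_gap: 0.0157
```

Call:
step_arm --pt "0 0 0 0 0 0" --pt "0 0 0 0 0 0" --pt "0 0 0 0 0 0" --pt "0 0 0 0 0 0"

```text
t: 14.12
ee_pos: [0.5477, -0.199, 0.2429]
ee_rot: [-1.304, 1.046, -1.051]
force: [1.0, 0.2, -7.8]
finger_gap: 0.0156
```

```bash
python3 g3.py 1 0.242;python3 - <<'E'
from h import *
st()
im=eyes.camera('side')[:,:,::-1].copy();cv2.imwrite('pics/s12.png',cv2.resize(im[20:220,180:380],None,fx=3,fy=3))
cv2.imwrite('pics/s12f.png',im)
im=eyes.camera('wrist')[:,:,::-1].copy();cv2.imwrite('pics/w12.png',im)
im=eyes.camera('top')[:,:,::-1].copy();cv2.imwrite('pics/t12.png',im)
st()
E
```

```text
[0.7, 0.9, 0.6, -0.1, 0.1, 0.1]
t 14.1167 p [ 0.5477 -0.199   0.2429] left mm 1.2978032187416613 deg 0.17223648011249648 F [ 0.9686  0.1578 -7.8269] gap 0.015582226030384583 q [-0.4614  0.4023  1.6308 -0.0011  1.1062 -0.6772]
14.12 q [-0.4614  0.4023  1.6308 -0.0011  1.1062 -0.6772] p [ 0.5477 -0.199   0.2429] F [ 0.9686  0.1578 -7.8269] gap 0.015582226030384583
[[ 0.2146 -0.9767  0.0022]
 [ 0.0017 -0.0019 -1.    ]
 [ 0.9767  0.2146  0.0012]] rows=tool x,y,z
14.27 q [-0.4613  0.4023  1.6307 -0.001   1.1062 -0.6772] p [ 0.5477 -0.199   0.2429] F [-0.5985 -0.2395 -8.1141] gap 0.01605404685146724
[[ 0.2146 -0.9767  0.0022]
 [ 0.0017 -0.0019 -1.    ]
 [ 0.9767  0.2146  0.0013]] rows=tool x,y,z
```

View pics/s12.png

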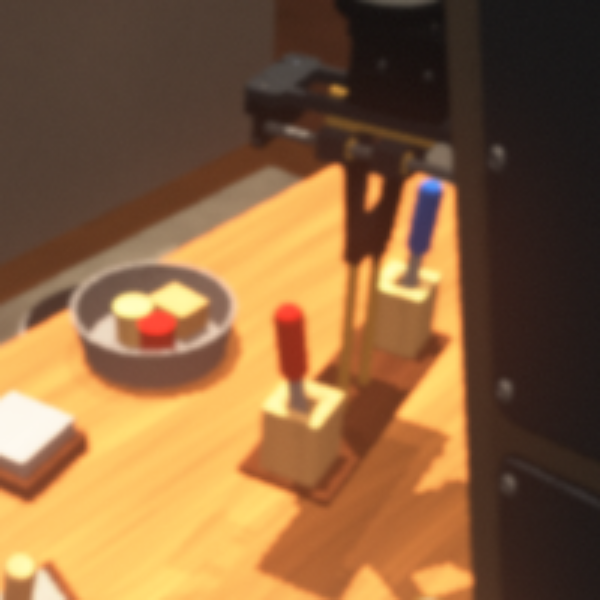

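View pics/w12.png

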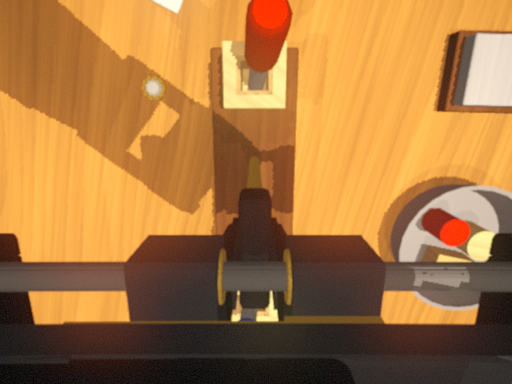

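View pics/t12.png

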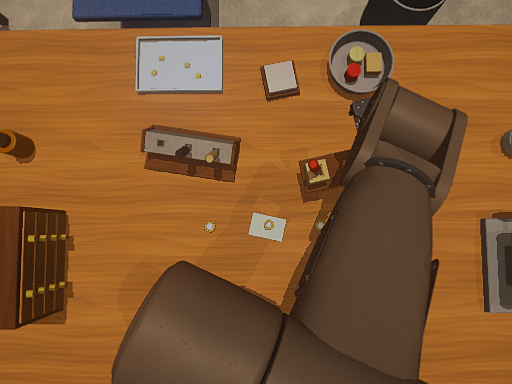

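```bash
python3 - <<'E'
from h import *
c=cam('wrist');E2=ES+[0,0,.1004]
h=.023
u=proj(c,[E2+h*(SX+SY),E2+h*(SX-SY),E2-h*(SX+SY),E2-h*(SX-SY)]);print(u)
for tilt in (1,):
    z=E2+[0,0,.095*np.sin(np.radians(tilt))]
    print(proj(c,[z+h*(SX+SY),z+h*(SX-SY),z-h*(SX+SY),z-h*(SX-SY)]))
s=cam('side');print((proj(s,[E2+h*(SX+SY),E2+h*(SX-SY),E2-h*(SX+SY),E2-h*(SX-SY)])-[180,20])*3)
F=E2-.19*SY;print((proj(s,[F+h*(SX+SY),F+h*(SX-SY),F-h*(SX+SY),F-h*(SX-SY)])-[180,20])*3)
E
```

```text
[[287.7815  41.9549]
 [285.9538 109.2007]
 [224.4143 109.0951]
 [222.8905  41.8106]]
[[288.0292  41.464 ]
 [286.1759 109.199 ]
 [224.2125 109.0926]
 [222.6663  41.3183]]
[[259.5757 403.7924]
 [288.8102 371.2933]
 [343.009  390.2666]
 [315.1659 424.1331]]
[[368.4427 282.7846]
 [390.6713 258.0826]
 [439.6845 272.6744]
 [418.6321 298.282 ]]
```

```bash
python3 - <<'E'
from h import *
print(robot.hand_in()); st()
E
```

```text
the job is handed in; nothing more can be done
None
the job is handed in; nothing more can be done
```

I put the red graver in the empty socket, let go of it with the stand on the bench, then lifted the stand by its middle handle and handed in while holding it there, 14.3 s into the 54 s.

**Graver:** I pulled it out along its own axis. On the way into the socket it touched nothing until the bottom. There it pressed with about 17 N at the expected depth (tool at 0.113 m, against 0.115 m worked out). After release it leaned slightly within the socket's clearance.

**Lift:** The tool rose 100 mm while gripping the handle bar. The gap was 15.6–16.1 mm on a 16 mm bar, at 50 N. The steady load was about 8 N, and the pose did not change over the last 0.5 s.

**Level:** The tool was within 0.2° of vertical. From above, the block tops appeared within about 2 pixels of where a level stand would put them. In the side view both blocks were shifted 1–2 pixels the same way, so that view showed no clear tilt.

**Surroundings:** In the last pictures both gravers stood in the stand, the wood and black gravers were still in the rack, and the ring and one brooch were in place. The other brooch was partly hidden by the arm from above, but the wrist camera showed it lying clear on the bench.

No check failed. The two small disagreements were offsets of about 1 mm between cameras, which I corrected before gripping the graver and before inserting it.

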